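# Seat a slide holder in the corner stops of a microscope stage and hold it

### The job

Clear the steel calibration puck off the microscope stage into the small open tray and let go of it there. Then stand the long slide holder (not the square one) flat on the stage, its long side along the long fence, and press it firmly into the corner so that it bears on both fences at once. Finish while still holding it pressed there, so that it can be clamped, and leave the other things on the bench where they are.

Things in the scene. Friction and masses are not known exactly. Their poses are not given: they have to be found in the camera images.
- stage: Motorised microscope stage, fixed on the bench: dark steel plate with a white drive housing behind. Origin on the bench under the plate; z up, x towards the housing, y left; turned up to 0.25 rad. Plate top 30 mm above the bench, x -108 to +82, y -110 to +102 mm. Two fences 12 mm high meet at its far left corner: faces at x = +70 and y = +90 mm. Housing from x = +155 mm, 48 mm high.
- seat (a point): The point on the plate's top where the holder's origin is when it is home in the corner: x +33, y +35, z +30 mm in the stage's frame. The holder's y axis is then along the stage's y, either way round.
- fence_long: Long fence, steel bar 12 x 192 x 12 mm along the stage's y, rigidly fixed to the stage plate; ground smooth like the plate (friction about 0.25). Origin at the centre of its underside; the working face is 6 mm to the -x side.
- fence_short: Short fence, steel bar 130 x 12 x 12 mm along the stage's x, rigidly fixed to the stage plate; ground smooth like the plate (friction about 0.25). Origin at the centre of its underside; the working face is 6 mm to the -y side.
- holder: Long slide holder, aluminium, loose on the bench to the robot's right, yaw up to 0.5 rad: base 74 (x) x 110 (y) x 18 mm high with two glass slides; upright grip rib along its middle, 20 (x) x 76 mm (y), from 18 to 46 mm above its underside, to be gripped across its 20 mm from above. Origin at the centre of its underside, z up. 0.3 to 0.6 kg. The same after a half turn.
- puck: Calibration puck, plain steel disc 36 mm in diameter, 22 mm high, 0.16 kg, standing loose on the stage plate where the holder has to go. Origin at the centre of its underside.
- tray: Small open grey tray, fixed, to the robot's left: 120 x 120 x 30 mm outside, walls and floor 5 mm. Origin at the centre of its underside.
- square_holder: Bystander: square aluminium holder, base 64 x 64 x 18 mm with a round knob 24 mm in diameter up to 42 mm. It and the long holder swap places from start to start. Origin at the centre of its underside.
- dishes: Bystander: stack of four red dishes, 93 mm in diameter, 64 mm high. Origin at the centre of its underside.
- bottle: Bystander: clear bottle with white cap, 68 mm in diameter, 130 mm high. Origin at the centre of its underside.
- jar: Bystander: small amber jar, 52 mm in diameter, 60 mm high. Origin at the centre of its underside.
- slide_box: Bystander: closed white box 85 x 100 x 35 mm. Origin at the centre of its underside.
- screwdriver: Bystander: screwdriver 150 mm long lying along its x axis, near the robot's base.

How it is judged (in metres and radians):
On the way, in this order (a step that is already met when the one before it is completed fails the run):
1. the puck lies in the tray, let go (x of puck in the frame of tray between -0.045 and 0.045 m and y of puck in the frame of tray between -0.045 and 0.045 m and height (world z) of puck below 0.03 m and linear speed of puck below 0.02 m/s and contact force between the fingers and puck below 0.1 N), for 0.2 s.
2. the long holder stands flat on the stage (z of holder in the frame of stage between 0.026 and 0.034 m and angle between holder's own z axis and vertical below 0.06 rad and x of holder in the frame of stage between -0.07 and 0.04 m and y of holder in the frame of stage between -0.08 and 0.042 m), for 0.1 s.
At the end, for the whole second after the job is handed in: Long holder flat on the stage (4 mm, 0.06 rad), within 5 mm of its corner place, parallel to the long fence within 0.04 rad, at rest, touched by the fingers (over 1 N), pressing each fence with over 2 N; puck at rest in the tray, within 45 mm of its middle each way, not touched (all of step 1 and z of holder in the frame of stage between 0.026 and 0.034 m and angle between holder's own z axis and vertical below 0.06 rad and x of holder in the frame of stage between 0.028 and 0.038 m and y of holder in the frame of stage between 0.03 and 0.04 m and angle between the y axis of holder and the y axis of stage, either way round below 0.04 rad and contact force between holder and fence_long above 2 N and contact force between holder and fence_short above 2 N and contact force between the fingers and holder above 1 N and linear speed of holder below 0.01 m/s); the arm keeps its last pose, push and grip.
It fails at once if a thing that is not part of the job (square holder, dishes, bottle, jar, slide box, screwdriver) is moved by more than 30 mm (distance of any of square_holder, dishes, bottle, jar, slide_box, screwdriver from where it was at the start of the episode above 0.03 m).
It also fails if it takes over 64 s, if anything falls off the work surface, if the arm or the gripper's body presses on something with over 40 N, if the wrist force passes 120 N, or if a joint passes its speed limit or range.

### The arm

A 6-joint arm with a two-finger parallel gripper is mounted at the origin on the work surface. World frame = base frame: x ahead of the robot, y to its left, z up, the work surface at z = 0. Lengths are in m, angles in degrees, forces in N, time in s.
With the tool pointing down it reaches from about 0.375 to 0.9 m from the base axis. Payload 3.1 kg.
Tool frame: the origin (TCP) lies at the very end of the fingers, on their centre line; the grasp point (between the pads) lies bot.grip_point_offset behind it (bot.grip_point_offset is the distance from the TCP to the grasp point, in m); z points along the fingers, y is the line along which they close (so a half turn about z gives the same grasp; the last joint's range is limited). The gripper opens to 87 mm and grips with 3 to 60 N. Pads are 19 mm wide; open, the fingers measure 117 mm over their backs; the gripper's body (75 mm by 190 mm) begins 51 mm behind the grasp point.
Start: joints at [-83.165, 30.224, 82.088, -0, 67.689, -10.227], TCP at [0.183, -0.597, 0.223] pointing down, gripper open.
Joint ranges: [-176.69, 176.69], [-43.24, 126.21], [12.49, 139.97], [-82, 262], [0, 151.66], [-163.58, 163.58]. Speed limits (degrees/s): [159.86, 159.86, 180, 180, 180, 180].

### API

Orientations are given as a 3x3 rotation matrix whose columns are the frame's x, y, z axes.
In Python, from rig import bot, viewer, ticket gives the robot as it stands.
- The arm moves only by the tool servo_tool, never from a script. Its argument "targets" is a list of rows, each an object with "offset": the shift along the tool's x, y, z in m, a list of three; "dr": the turn, a rotation vector about the tool's x, y, z in degrees, a list of three. In form: [{"offset": [x, y, z], "dr": [ax, ay, az]}, ...]. A call has 1 to 20 rows; each row is the pose to reach, as a shift and turn from the pose commanded when the call began, along the tool's axes at that moment; what a row does not reach only later rows make up. A row lasts 1/12 s, in which the tool goes at most 41.7 mm and 7.16 degrees, less where a joint would pass 70% of its speed; a pose out of reach is approached as far as the arm can. A call with a gripper value outside its range is refused whole. "gripper" is the gripper command: -1 is fully open, 1 is shut, values between are in proportion, set as the call begins (left out, the last holds). The fingers move at their own pace and stop on an object; the grip force is fixed at half the most. Time passes only in rows, so rows that repeat a pose let the fingers close. It gives the time, the measured TCP pose, the force, the opening and the grip force at its end, in the units of the state.
- bot.read_state(): the state, without advancing time (a new reading comes with each control period).
- viewer.capture(name): name is "side" or "top" or "wrist"; returns a dict with "color" (420x560x3 uint8, red, green, blue), "camera_matrix" (3x3 intrinsics, pixels), "R" (3x3) and "t" (3): a world point X has camera coordinates R X + t. Camera axes: x right, y down, z forward; pixel columns grow to the right and rows downward; lengths in m; the calibration is good to about 2 mm. A picture is of the moment at which its call begins. There is no depth.
- ticket.hand_in(): hands the job in; it is judged then, once.
The state is a dict: "time_s": time; "joint_positions": joint angles; "qvel": joint speeds; "tau": joint torques, N m; "position": TCP position; "tcp_rot": TCP orientation; "force": force on the tool from outside, world axes, zero at the start; "moment": the same for the moment, N m; "opening": opening from 0.0 (shut) to 1.0 (fully open); "grasp_force": force on a finger pad.
Only numpy, scipy, OpenCV 4.12 (cv2) and the standard library are available. Lean on these libraries where they do the work, as an engineer would, in place of code of your own. Each camera call takes 0.05 s, during which the arm holds its last target. There are 200 camera calls.

## Working session

There is one attempt and no reset: what is moved stays moved. The work goes in short steps, Python scripts to look and compute and a tool call to move; the robot and the scene stay as the last step left them, time stands still between calls to the robot, and variables do not carry over. Pictures are saved under pics/ and viewed, at most 10 in all, crops included, and the job is handed in when it is done.

Besides the shell and the picture viewer there is one more tool, called after "Request:" as name(argument=value, ...), one argument or row to a line, values as JSON. servo_tool: Moves the arm, as the interface text tells. Its arguments: {"type":"object","properties":{"targets":{"type":"array"},"gripper":{"type":"number"}},"required":["targets"]}

```bash
ls; mkdir -p pics
python3 - <<'E'
from rig import bot, viewer
import cv2, json
s=bot.read_state(); print({k:(v if not hasattr(v,'tolist') else v.tolist()) for k,v in s.items()}, bot.grip_point_offset)
import pickle
d={}
for n in("top","side"):
    c=viewer.capture(n); d[n]=c; cv2.imwrite(f"pics/{n}0.png",c["color"][:,:,::-1]); print(n,c["camera_matrix"],c["R"],c["t"])
pickle.dump(d,open("c0.pkl","wb"))
E
```

```text
pics
{'time_s': 0.0, 'joint_positions': [-83.16553615528547, 30.27821487911443, 82.15669454372777, -0.001876701101894004, 67.68987488927154, -10.225689242844666], 'qvel': [-0.007245201715336504, -0.06478988779521411, 0.08147901762874646, -0.059573540120291875, 0.0123680904629332, -0.026769075259643456], 'tau': [-0.0005334283559932373, -44.00470733642578, -17.659372687339783, 0.0633569061756134, 0.05821976694278419, -0.0001562497664053808], 'position': [0.18330607766124174, -0.5967399229892161, 0.22157799028979508], 'tcp_rot': [[0.9559936708080864, 0.2933871464529267, -0.00028925955345711596], [0.2933870720417098, -0.9559912998998316, 0.0021588132440876514], [0.0003568384408897358, -0.0021486768112532785, -0.9999976279243306]], 'force': [0.4063304045754811, 0.4424023158833229, -0.0612737029423728], 'moment': [-0.01916955253627695, -0.01768434832993897, 0.04294002075100349], 'grasp_force': 0.0, 'opening': 0.9983863065697657} 0.0187
top [[536.1167923    0.         274.0786731 ]
 [  0.         536.1167923  208.03603703]
 [  0.           0.           1.        ]] [[-0.01921047 -0.99962174 -0.01968073]
 [-0.98324085  0.02245771 -0.18092288]
 [ 0.18129643  0.01587529 -0.98330035]] [0.00825039 0.52070423 1.28193658]
side [[468.55834782   0.         279.16861232]
 [  0.         468.55834782 206.84220315]
 [  0.           0.           1.        ]] [[ 0.77502942 -0.63171269  0.01638536]
 [-0.46715055 -0.5902093  -0.65834896]
 [ 0.42555818  0.50258538 -0.75253449]] [-0.40716791  0.27570452  1.34076063]
```

View pics/top0.png

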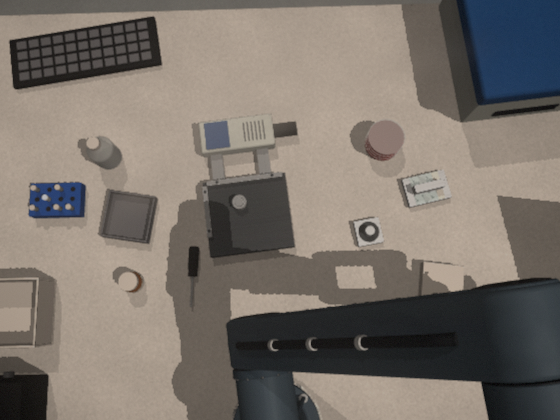

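View pics/side0.png

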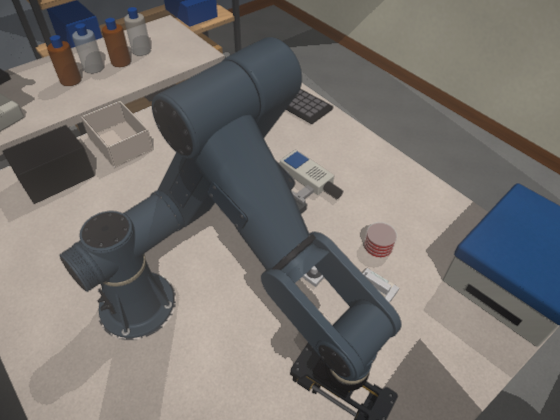

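The top view shows the puck at about (239,201), the tray at (129,216), the stage plate at (205-294,172-256), the long holder at (427,188) and the square holder at (368,232). In the side view the arm hides the stage. I'll enlarge crops of the top view.

```bash
cat > h.py <<'E'
import numpy as np, cv2, pickle
def ray(c,u,v,z):
    "world point on the plane at height z seen at pixel u,v"
    d=c["R"].T@np.linalg.inv(c["camera_matrix"])@[u,v,1]; o=-c["R"].T@c["t"]
    return o+d*(z-o[2])/d[2]
def proj(c,X):
    p=c["camera_matrix"]@(c["R"]@np.asarray(X)+c["t"]); return p[:2]/p[2]
E
python3 - <<'E'
from h import *
im=pickle.load(open("c0.pkl","rb"))["top"]["color"][:,:,::-1]
f=lambda x0,y0,w,h,s:cv2.resize(im[y0:y0+h,x0:x0+w],None,fx=s,fy=s,interpolation=cv2.INTER_CUBIC)
a=f(195,160,110,105,5); b=f(395,160,60,52,4); t=f(95,180,60,52,4)
o=np.zeros((525,800,3),np.uint8); o[:525,:550]=np.clip(a*1.6,0,255);o[:208,555:795]=b;o[250:458,555:795]=t
cv2.imwrite("pics/crop0.png",o)
E
```

```text
(no output)
```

View pics/crop0.png

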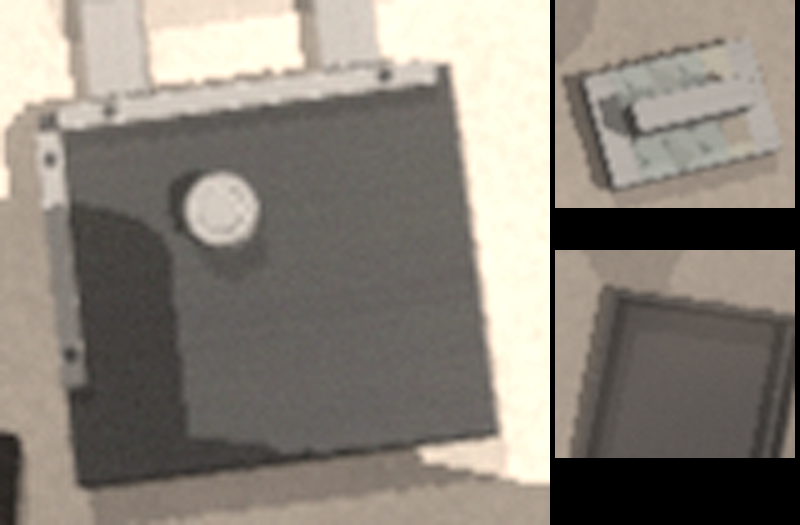

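Enlarged crop, in crop pixels:
- **Stage plate:** corners at (80,487), (497,433) and (450,65).
- **Fences:** long fence inner top edge from (68,130) to (435,83).
- **Puck:** top at (222,208).
- **Long holder:** base corners at (587,78), (615,187), (780,150) and (755,38).

Next I compute positions from these.

Run:
```python
from h import *
np.set_printoptions(precision=4,suppress=True)
c=pickle.load(open("c0.pkl","rb"))["top"]
print("cam",-c["R"].T@c["t"])
A=lambda X,Y,z:ray(c,195+X/5-.4,160+Y/5-.4,z)
B=lambda X,Y,z:ray(c,395+(X-555)/4-.4,160+Y/4-.4,z)
P=[A(80,487,.03),A(497,433,.03),A(450,65,.03)]
ex=P[2]-P[1]; ey=P[0]-P[1]
print("sides",np.linalg.norm(ex),np.linalg.norm(ey),"yaw",np.arctan2(ex[1],ex[0]),np.arctan2(-ey[0],ey[1]))
M=np.array([[-.108,.102],[-.108,-.110],[.082,-.110]]);W=np.array(P)[:,:2]
m=M-M.mean(0);w=W-W.mean(0)
th=np.arctan2((m[:,0]*w[:,1]-m[:,1]*w[:,0]).sum(),(m*w).sum())
R=np.array([[np.cos(th),-np.sin(th)],[np.sin(th),np.cos(th)]]);o=W.mean(0)-R@M.mean(0)
print("stage yaw",th,"o",o,"res",W-(M@R.T+o))
S=lambda p:R.T@(p[:2]-o)
print("fence edge in stage", S(A(68,130,.042)),S(A(435,83,.042)),"short",S(A(83,385,.042)))
pk=A(222,208,.052);print("puck",pk,S(pk))
print("seat",R@[.033,.035]+o)
H=[B(587,78,.018),B(615,187,.018),B(780,150,.018),B(755,38,.018)]
print("holder",np.array(H),np.mean(H,0));
for i in range(4):
    d=H[(i+1)%4]-H[i];print(np.linalg.norm(d),np.degrees(np.arctan2(d[1],d[0])))
g=cv2.cvtColor(c["color"],cv2.COLOR_RGB2GRAY)
# tray: dark region
hsv=cv2.cvtColor(c["color"],cv2.COLOR_RGB2HSV)
m=(g[180:255,90:170]<105).astype(np.uint8)
cs,_=cv2.findContours(m,0,2);k=max(cs,key=cv2.contourArea);r=cv2.minAreaRect(k);print("tray",r, ray(c,r[0][0]+90,r[0][1]+180,.03),[np.round(ray(c,x+90,y+180,.03),3) for x,y in cv2.boxPoints(r)])
m=(g[186:216,226:254]>120).astype(np.uint8);cs,_=cv2.findContours(m,0,2);k=max(cs,key=cv2.contourArea);q,rr=cv2.minEnclosingCircle(k);print("puck",ray(c,q[0]+226,q[1]+186,.052),rr)
```

```text
cam [ 0.2797 -0.0238  1.3549]
sides 0.18926750632657163 0.2083713856139739 yaw 0.1006404638283672 0.10782972867847844
stage yaw 0.10792970388643282 o [0.5222 0.0694] res [[ 0.0005 -0.0019]
 [ 0.0001  0.0017]
 [-0.0005  0.0002]]
fence edge in stage [0.0704 0.0856] [ 0.0702 -0.1006] short [-0.0591  0.0917]
puck [0.5392 0.0839 0.052 ] [0.0185 0.0126]
seat [0.5512 0.1077]
holder [[ 0.5937 -0.3312  0.018 ]
 [ 0.5227 -0.3444  0.018 ]
 [ 0.5441 -0.4498  0.018 ]
 [ 0.6174 -0.4396  0.018 ]] [ 0.5695 -0.3913  0.018 ]
0.0722028261207097 -169.48322473311313
0.1074728943879234 -78.5189804602913
0.07393482098090594 7.873195540274951
0.11092179342609047 102.30528973901208
tray ((37.54026794433594, 36.271812438964844), (52.3673095703125, 49.00746154785156), 10.007979393005371) [0.5113 0.3672 0.03  ] [array([0.463, 0.441, 0.03 ]), array([0.587, 0.425, 0.03 ]), array([0.56 , 0.292, 0.03 ]), array([0.438, 0.311, 0.03 ])]
puck [0.5388 0.0843 0.052 ] 6.306829452514648
```

```bash
cat >> h.py <<'E'
def go(pos,yaw=None):
    "print offset (m, tool axes) and z turn (deg) to bring the TCP to pos with tool y at yaw (deg, world)"
    from rig import bot
    s=bot.read_state(); R=np.array(s["tcp_rot"]); p=np.array(s["position"])
    y=np.degrees(np.arctan2(R[1,1],R[0,1]))
    print("at",p.round(4),"yaw_y",y.round(2),"tilt",R[:2,2].round(4),"offset",(R.T@(np.array(pos)-p)).round(4),"dz",None if yaw is None else round((y-yaw+180)%360-180,2))
E
python3 -c "
from h import *
go([.539,.084,.16],-84)"
```

```text
at [ 0.1833 -0.5968  0.2217] yaw_y -72.93 tilt [-0.0003  0.0019] offset [ 0.5398 -0.5463  0.0629] dz 11.07
```

Request:
servo_tool(
  targets=[
    {"offset": [0.27, -0.273, 0.0], "dr": [0, 0, 0]},
    {"offset": [0.27, -0.273, 0.0], "dr": [0, 0, 0]},
    {"offset": [0.27, -0.273, 0.0], "dr": [0, 0, 0]},
    {"offset": [0.27, -0.273, 0.0], "dr": [0, 0, 0]},
    {"offset": [0.27, -0.273, 0.0], "dr": [0, 0, 0]},
    {"offset": [0.27, -0.273, 0.0], "dr": [0, 0, 0]},
    {"offset": [0.27, -0.273, 0.0], "dr": [0, 0, 5]},
    {"offset": [0.27, -0.273, 0.0], "dr": [0, 0, 5]},
    {"offset": [0.54, -0.546, 0.06], "dr": [0, 0, 11]},
    {"offset": [0.54, -0.546, 0.06], "dr": [0, 0, 11]},
    {"offset": [0.54, -0.546, 0.06], "dr": [0, 0, 11]},
    {"offset": [0.54, -0.546, 0.06], "dr": [0, 0, 11]},
    {"offset": [0.54, -0.546, 0.06], "dr": [0, 0, 11]},
    {"offset": [0.54, -0.546, 0.06], "dr": [0, 0, 11]},
    {"offset": [0.54, -0.546, 0.06], "dr": [0, 0, 11]},
    {"offset": [0.54, -0.546, 0.06], "dr": [0, 0, 11]},
    {"offset": [0.54, -0.546, 0.06], "dr": [0, 0, 11]},
    {"offset": [0.54, -0.546, 0.06], "dr": [0, 0, 11]},
    {"offset": [0.54, -0.546, 0.06], "dr": [0, 0, 11]},
    {"offset": [0.54, -0.546, 0.06], "dr": [0, 0, 11]},
  ],
  gripper=-1,
)

```text
time_s: 1.77
position: [0.5411, 0.0871, 0.1616]
tcp_rot: [[0.994, 0.111, 0.001], [0.111, -0.994, 0.001], [0.001, -0.001, -1.0]]
force: [-0.1, 0.4, 0.6]
opening: 1.004
grasp_force: 0.0
```

Run:
```python
from h import *
from rig import viewer
go([.539,.084,.033],-84)
c=viewer.capture("wrist");pickle.dump(c,open("w1.pkl","wb"));cv2.imwrite("pics/w1.png",c["color"][:,:,::-1]);print(proj(c,[.539,.084,.052]),proj(c,[.5512,.1077,.03]))
```

```text
at [0.5411 0.0871 0.1616] yaw_y -83.65 tilt [0.0011 0.0013] offset [-0.0026  0.003   0.1286] dz 0.35
[277.89431572 211.90870145] [251.3769852  187.59683163]
```

View pics/w1.png

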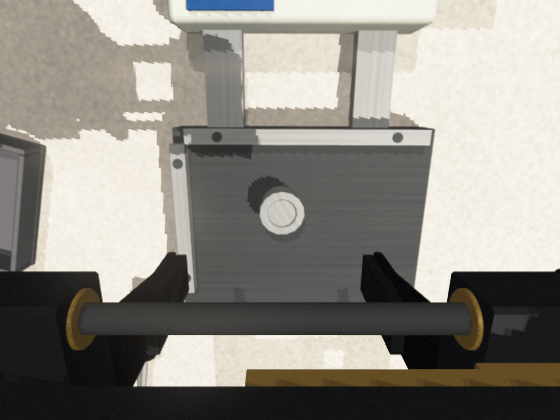

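The wrist view shows the puck top at (282,213) and the fence inner top edges from (190,146) to (432,144) for the long one and down to (196,292) for the short one. The puck is about 3 mm to the right of the estimate. I descend with that correction.

Request:
servo_tool(
  targets=[
    {"offset": [-0.003, 0.005, 0.03], "dr": [0, 0, 0]},
    {"offset": [-0.003, 0.005, 0.06], "dr": [0, 0, 0]},
    {"offset": [-0.003, 0.005, 0.085], "dr": [0, 0, 0]},
    {"offset": [-0.003, 0.005, 0.105], "dr": [0, 0, 0]},
    {"offset": [-0.003, 0.005, 0.12], "dr": [0, 0, 0]},
    {"offset": [-0.003, 0.005, 0.126], "dr": [0, 0, 0]},
    {"offset": [-0.003, 0.005, 0.126], "dr": [0, 0, 0]},
  ],
)

```text
time_s: 2.4
position: [0.5354, 0.0765, 0.0354]
tcp_rot: [[0.995, 0.104, -0.004], [0.104, -0.995, 0.0], [-0.004, -0.0, -1.0]]
force: [0.5, 0.3, -0.1]
opening: 1.001
grasp_force: 0.0
```

Request:
servo_tool(
  targets=[
    {"offset": [0, 0, 0], "dr": [0, 0, 0]},
    {"offset": [0, 0, 0], "dr": [0, 0, 0]},
    {"offset": [0, 0, 0], "dr": [0, 0, 0]},
    {"offset": [0, 0, 0], "dr": [0, 0, 0]},
    {"offset": [0, 0, 0], "dr": [0, 0, 0]},
    {"offset": [0, 0, 0], "dr": [0, 0, 0]},
    {"offset": [0, 0, 0], "dr": [0, 0, 0]},
    {"offset": [0, 0, 0], "dr": [0, 0, 0]},
    {"offset": [0, 0, 0], "dr": [0, 0, 0]},
    {"offset": [0, 0, 0], "dr": [0, 0, 0]},
  ],
  gripper=1,
)

```text
time_s: 3.23
position: [0.5369, 0.0779, 0.0366]
tcp_rot: [[0.994, 0.106, -0.0], [0.106, -0.994, 0.0], [-0.0, -0.0, -1.0]]
force: [1.2, 1.5, 1.3]
opening: 0.394
grasp_force: 30.0
```

Run:
```python
from h import *
np.set_printoptions(precision=4,suppress=True)
c=pickle.load(open("w1.pkl","rb"))
a,b,d,e=[ray(c,*p,.042) for p in((190,146),(432,144),(186,146),(196,292))]
print(a,b,"yaw",np.arctan2(b[0]-a[0],a[1]-b[1]),"short",d,e,np.arctan2(d[1]-e[1],d[0]-e[0]),"puck",ray(c,282,213,.052))
th=.107;R=np.array([[np.cos(th),-np.sin(th)],[np.sin(th),np.cos(th)]])
o=np.array([.5222,.0694])
for p in(a,b,d,e):print(R.T@(p[:2]-o))
# tray right rim outer edge seen at (45,145),(38,270)
print(ray(c,45,145,.03),ray(c,38,270,.03))
go([.511,.363,.2],-84)
```

```text
[0.5819 0.1579 0.042 ] [ 0.6042 -0.0296  0.042 ] yaw 0.11788943705972418 short [0.5816 0.161  0.042 ] [0.4542 0.1474 0.042 ] 0.10620352803370404 puck [0.5385 0.0806 0.052 ]
[0.0689 0.0816]
[ 0.0709 -0.1072]
[0.0688 0.0847]
[-0.0592  0.0848]
[0.5681 0.2781 0.03  ] [0.4538 0.2931 0.03  ]
at [0.5369 0.0779 0.0366] yaw_y -83.94 tilt [-0.0001  0.0002] offset [ 0.0043 -0.2863 -0.1633] dz 0.06
```

Request:
servo_tool(
  targets=[
    {"offset": [0, 0, -0.02], "dr": [0, 0, 0]},
    {"offset": [0, 0, -0.05], "dr": [0, 0, 0]},
    {"offset": [0, 0, -0.08], "dr": [0, 0, 0]},
    {"offset": [0, -0.02, -0.1], "dr": [0, 0, 0]},
    {"offset": [0, -0.05, -0.1], "dr": [0, 0, 0]},
    {"offset": [0.001, -0.08, -0.1], "dr": [0, 0, 0]},
    {"offset": [0.001, -0.11, -0.1], "dr": [0, 0, 0]},
    {"offset": [0.002, -0.14, -0.1], "dr": [0, 0, 0]},
    {"offset": [0.002, -0.17, -0.1], "dr": [0, 0, 0]},
    {"offset": [0.003, -0.2, -0.1], "dr": [0, 0, 0]},
    {"offset": [0.003, -0.23, -0.1], "dr": [0, 0, 0]},
    {"offset": [0.004, -0.26, -0.1], "dr": [0, 0, 0]},
    {"offset": [0.004, -0.28, -0.1], "dr": [0, 0, 0]},
    {"offset": [0.004, -0.286, -0.09], "dr": [0, 0, 0]},
    {"offset": [0.004, -0.286, -0.09], "dr": [0, 0, 0]},
    {"offset": [0.004, -0.286, -0.09], "dr": [0, 0, 0]},
  ],
)

```text
time_s: 4.57
position: [0.5094, 0.3613, 0.1249]
tcp_rot: [[0.994, 0.106, -0.004], [0.106, -0.994, -0.003], [-0.004, 0.002, -1.0]]
force: [-0.4, -1.0, -0.8]
opening: 0.394
grasp_force: 30.0
```

Run:
```python
from h import *
from rig import viewer
go([.510,.363,.015],-84)
c=viewer.capture("wrist");cv2.imwrite("pics/w2.png",c["color"][:,:,::-1]);print(proj(c,[.51,.363,.03]),proj(c,[.51,.363,.005]))
```

```text
at [0.5094 0.3613 0.1249] yaw_y -83.9 tilt [-0.0035 -0.0025] offset [ 0.0012 -0.0019  0.1099] dz 0.1
[271.60236851 212.97012885] [271.76989723 203.86759227]
```

View pics/w2.png

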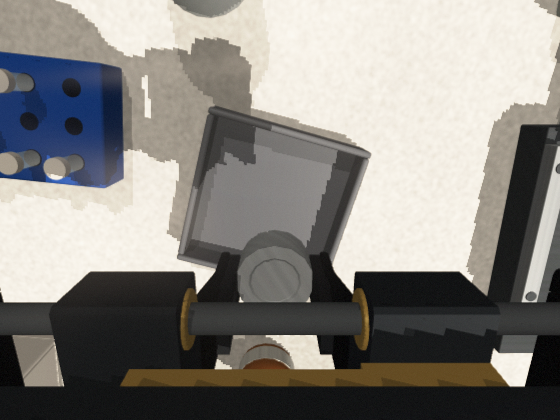

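The tray rim centre is at about (275,207), against a predicted (272,213), so the target is good. I lower and release with a partial opening.

Request:
servo_tool(
  targets=[
    {"offset": [0.001, -0.002, 0.03], "dr": [0, 0, 0]},
    {"offset": [0.001, -0.002, 0.06], "dr": [0, 0, 0]},
    {"offset": [0.002, -0.002, 0.085], "dr": [0, 0, 0]},
    {"offset": [0.002, -0.002, 0.1], "dr": [0, 0, 0]},
    {"offset": [0.002, -0.002, 0.108], "dr": [0, 0, 0]},
    {"offset": [0.002, -0.002, 0.109], "dr": [0, 0, 0]},
    {"offset": [0.002, -0.002, 0.109], "dr": [0, 0, 0]},
    {"offset": [0.002, -0.002, 0.109], "dr": [0, 0, 0]},
  ],
)

```text
time_s: 5.28
position: [0.5138, 0.3646, 0.0188]
tcp_rot: [[0.994, 0.105, 0.002], [0.105, -0.994, 0.001], [0.002, -0.001, -1.0]]
force: [0.2, -0.4, -1.7]
opening: 0.395
grasp_force: 30.0
```

Request:
servo_tool(
  targets=[
    {"offset": [0, 0, 0], "dr": [0, 0, 0]},
    {"offset": [0, 0, 0], "dr": [0, 0, 0]},
    {"offset": [0, 0, 0], "dr": [0, 0, 0]},
    {"offset": [0, 0, 0], "dr": [0, 0, 0]},
    {"offset": [0, 0, 0], "dr": [0, 0, 0]},
    {"offset": [0, 0, 0], "dr": [0, 0, 0]},
  ],
  gripper=-0.2,
)

```text
time_s: 5.78
position: [0.5126, 0.3648, 0.0179]
tcp_rot: [[0.994, 0.106, 0.0], [0.106, -0.994, 0.0], [0.0, -0.0, -1.0]]
force: [-0.8, 0.0, -0.2]
opening: 0.593
grasp_force: 0.0
```

Request:
servo_tool(
  targets=[
    {"offset": [0, 0, -0.02], "dr": [0, 0, 0]},
    {"offset": [0, 0, -0.05], "dr": [0, 0, 0]},
    {"offset": [0, 0, -0.09], "dr": [0, 0, 0]},
    {"offset": [0, 0, -0.13], "dr": [0, 0, 0]},
    {"offset": [0, 0, -0.15], "dr": [0, 0, 0]},
    {"offset": [0, 0, -0.15], "dr": [0, 0, 0]},
  ],
)

```text
time_s: 6.28
position: [0.516, 0.3666, 0.1738]
tcp_rot: [[0.994, 0.106, 0.011], [0.106, -0.994, 0.005], [0.012, -0.004, -1.0]]
force: [-0.0, 0.0, 0.3]
opening: 0.599
grasp_force: 0.0
```

Run:
```python
from h import *
from rig import viewer
go([.5695,-.391,.18],11)
for n in("wrist","top"):
    c=viewer.capture(n);pickle.dump(c,open(n+"3.pkl","wb"));cv2.imwrite("pics/%s3.png"%n,c["color"][:,:,::-1])
    print(proj(c,[.51,.363,.027]))
```

```text
at [0.516  0.3666 0.1738] yaw_y -83.92 tilt [0.0111 0.0053] offset [-0.0269  0.7589 -0.0096] dz -94.92
[278.04297024 205.74137691]
[129.5386589  216.95485524]
```

View pics/wrist3.png

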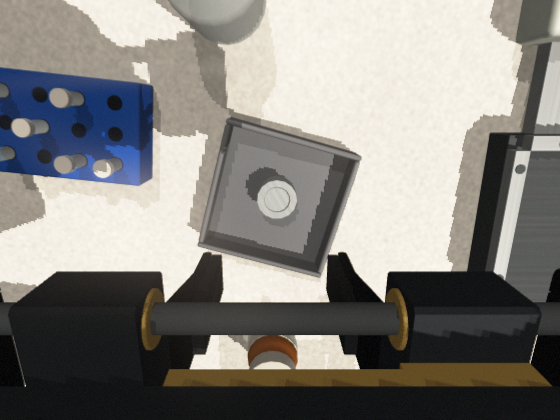

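The puck lies in the middle of the tray at (277,199), with the tray centre at about (279,197), and it is free. Next is the holder.

Request:
servo_tool(
  targets=[
    {"offset": [-0.001, 0.03, -0.01], "dr": [0, 0, -5]},
    {"offset": [-0.002, 0.07, -0.01], "dr": [0, 0, -10]},
    {"offset": [-0.004, 0.11, -0.01], "dr": [0, 0, -15]},
    {"offset": [-0.006, 0.15, -0.01], "dr": [0, 0, -20]},
    {"offset": [-0.007, 0.19, -0.01], "dr": [0, 0, -25]},
    {"offset": [-0.008, 0.23, -0.01], "dr": [0, 0, -30]},
    {"offset": [-0.01, 0.27, -0.01], "dr": [0, 0, -35]},
    {"offset": [-0.011, 0.31, -0.01], "dr": [0, 0, -40]},
    {"offset": [-0.012, 0.35, -0.01], "dr": [0, 0, -45]},
    {"offset": [-0.014, 0.39, -0.01], "dr": [0, 0, -50]},
    {"offset": [-0.015, 0.43, -0.01], "dr": [0, 0, -55]},
    {"offset": [-0.017, 0.47, -0.01], "dr": [0, 0, -60]},
    {"offset": [-0.018, 0.51, -0.01], "dr": [0, 0, -65]},
    {"offset": [-0.02, 0.55, -0.01], "dr": [0, 0, -70]},
    {"offset": [-0.022, 0.59, -0.01], "dr": [0, 0, -75]},
    {"offset": [-0.024, 0.63, -0.01], "dr": [0, 0, -80]},
    {"offset": [-0.025, 0.67, -0.01], "dr": [0, 0, -85]},
    {"offset": [-0.026, 0.71, -0.01], "dr": [0, 0, -90]},
    {"offset": [-0.027, 0.74, -0.01], "dr": [0, 0, -95]},
    {"offset": [-0.027, 0.759, -0.01], "dr": [0, 0, -95]},
  ],
  gripper=-0.5,
)

```text
time_s: 8.05
position: [0.5643, -0.3963, 0.1743]
tcp_rot: [[-0.192, 0.981, -0.003], [0.981, 0.192, 0.002], [0.002, -0.003, -1.0]]
force: [-0.5, 0.4, 0.4]
opening: 0.748
grasp_force: 0.0
```

Request:
servo_tool(
  targets=[
    {"offset": [0, 0, 0], "dr": [0, 0, 0]},
    {"offset": [0, 0, 0], "dr": [0, 0, 0]},
    {"offset": [0, 0, 0], "dr": [0, 0, 0]},
  ],
)

```text
time_s: 8.3
position: [0.5647, -0.391, 0.1753]
tcp_rot: [[-0.192, 0.981, -0.003], [0.981, 0.192, 0.004], [0.005, -0.003, -1.0]]
force: [0.1, 1.2, 0.9]
opening: 0.751
grasp_force: 0.0
```

Run:
```python
from h import *
from rig import viewer
go([.5695,-.391,.18],11)
c=viewer.capture("wrist");pickle.dump(c,open("w4.pkl","wb"));cv2.imwrite("pics/w4.png",c["color"][:,:,::-1])
print(proj(c,[.5695,-.391,.046]))
```

```text
at [ 0.5647 -0.391   0.1753] yaw_y 11.06 tilt [-0.0034  0.004 ] offset [-0.0009  0.0047 -0.0047] dz 0.06
[281.07868702 204.51002069]
```

View pics/w4.png

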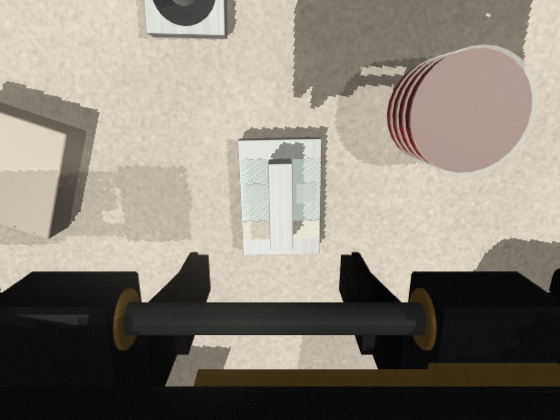

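The rib top is centred at (280,207), against a predicted (281,204.5), with the holder about 1° further counter-clockwise. The other items are clear of the gripper, so I descend.

Request:
servo_tool(
  targets=[
    {"offset": [-0.002, 0.004, 0.03], "dr": [0, 0, -1]},
    {"offset": [-0.002, 0.004, 0.06], "dr": [0, 0, -1]},
    {"offset": [-0.002, 0.004, 0.09], "dr": [0, 0, -1]},
    {"offset": [-0.002, 0.004, 0.12], "dr": [0, 0, -1]},
    {"offset": [-0.002, 0.004, 0.14], "dr": [0, 0, -1]},
    {"offset": [-0.002, 0.004, 0.147], "dr": [0, 0, -1]},
    {"offset": [-0.002, 0.004, 0.147], "dr": [0, 0, -1]},
    {"offset": [-0.002, 0.004, 0.147], "dr": [0, 0, -1]},
    {"offset": [-0.002, 0.004, 0.147], "dr": [0, 0, -1]},
  ],
)

```text
time_s: 9.1
position: [0.5714, -0.3945, 0.0325]
tcp_rot: [[-0.21, 0.978, 0.002], [0.978, 0.21, -0.002], [-0.003, 0.002, -1.0]]
force: [0.4, 0.4, -0.9]
opening: 0.748
grasp_force: 0.0
```

```bash
python3 -c "
from h import *
go([.5695,-.392,.022],12)"
```

```text
at [ 0.5714 -0.3945  0.0325] yaw_y 12.1 tilt [ 0.0025 -0.0023] offset [ 0.0029 -0.0014  0.0105] dz 0.1
```

Request:
servo_tool(
  targets=[
    {"offset": [0.002, -0.001, 0.005], "dr": [0, 0, 0]},
    {"offset": [0.002, -0.001, 0.01], "dr": [0, 0, 0]},
    {"offset": [0.002, -0.001, 0.01], "dr": [0, 0, 0]},
    {"offset": [0.002, -0.001, 0.01], "dr": [0, 0, 0]},
  ],
)

```text
time_s: 9.43
position: [0.5686, -0.3923, 0.0206]
tcp_rot: [[-0.209, 0.978, -0.0], [0.978, 0.209, 0.0], [0.0, -0.0, -1.0]]
force: [0.3, -0.2, -0.1]
opening: 0.742
grasp_force: 0.0
```

Request:
servo_tool(
  targets=[
    {"offset": [0, 0, 0], "dr": [0, 0, 0]},
    {"offset": [0, 0, 0], "dr": [0, 0, 0]},
    {"offset": [0, 0, 0], "dr": [0, 0, 0]},
    {"offset": [0, 0, 0], "dr": [0, 0, 0]},
    {"offset": [0, 0, 0], "dr": [0, 0, 0]},
    {"offset": [0, 0, 0], "dr": [0, 0, 0]},
    {"offset": [0, 0, 0], "dr": [0, 0, 0]},
    {"offset": [0, 0, 0], "dr": [0, 0, 0]},
    {"offset": [0, 0, 0], "dr": [0, 0, 0]},
    {"offset": [0, 0, 0], "dr": [0, 0, 0]},
  ],
  gripper=1,
)

```text
time_s: 10.27
position: [0.5692, -0.3924, 0.0206]
tcp_rot: [[-0.209, 0.978, 0.001], [0.978, 0.209, -0.0], [-0.0, 0.001, -1.0]]
force: [0.7, 0.3, -0.8]
opening: 0.234
grasp_force: 30.0
```

```bash
python3 -c "
from h import *
go([.53,.084,.14],6.1)"
```

```text
at [ 0.5692 -0.3924  0.0206] yaw_y 12.06 tilt [ 0.0007 -0.0002] offset [ 0.474   0.0613 -0.1196] dz 5.96
```

Request:
servo_tool(
  targets=[
    {"offset": [0, 0, -0.01], "dr": [0, 0, 0]},
    {"offset": [0, 0, -0.03], "dr": [0, 0, 0]},
    {"offset": [0, 0, -0.06], "dr": [0, 0, 0]},
    {"offset": [0.01, 0.002, -0.08], "dr": [0, 0, 0]},
    {"offset": [0.04, 0.006, -0.085], "dr": [0, 0, 1]},
    {"offset": [0.075, 0.01, -0.085], "dr": [0, 0, 1]},
    {"offset": [0.11, 0.015, -0.085], "dr": [0, 0, 2]},
    {"offset": [0.145, 0.02, -0.085], "dr": [0, 0, 2]},
    {"offset": [0.18, 0.024, -0.085], "dr": [0, 0, 3]},
    {"offset": [0.215, 0.029, -0.085], "dr": [0, 0, 3]},
    {"offset": [0.25, 0.033, -0.085], "dr": [0, 0, 4]},
    {"offset": [0.285, 0.038, -0.085], "dr": [0, 0, 4]},
    {"offset": [0.32, 0.043, -0.085], "dr": [0, 0, 5]},
    {"offset": [0.355, 0.047, -0.085], "dr": [0, 0, 5]},
    {"offset": [0.39, 0.052, -0.085], "dr": [0, 0, 6]},
    {"offset": [0.42, 0.056, -0.085], "dr": [0, 0, 6]},
    {"offset": [0.445, 0.061, -0.085], "dr": [0, 0, 6]},
    {"offset": [0.465, 0.063, -0.085], "dr": [0, 0, 6]},
    {"offset": [0.472, 0.064, -0.085], "dr": [0, 0, 6]},
    {"offset": [0.472, 0.064, -0.085], "dr": [0, 0, 6]},
  ],
)

```text
time_s: 11.93
position: [0.5313, 0.0843, 0.1054]
tcp_rot: [[-0.109, 0.994, -0.002], [0.994, 0.109, 0.0], [0.0, -0.002, -1.0]]
force: [0.1, -0.8, -5.4]
opening: 0.231
grasp_force: 30.0
```

Request:
servo_tool(
  targets=[
    {"offset": [0, 0, 0], "dr": [0, 0, 0]},
    {"offset": [0, 0, 0], "dr": [0, 0, 0]},
    {"offset": [0, 0, 0], "dr": [0, 0, 0]},
  ],
)

```text
time_s: 12.18
position: [0.533, 0.0812, 0.1055]
tcp_rot: [[-0.104, 0.995, -0.0], [0.995, 0.104, -0.0], [-0.0, -0.0, -1.0]]
force: [-0.0, -0.2, -5.2]
opening: 0.227
grasp_force: 30.0
```

Run:
```python
from h import *
from rig import viewer,bot
go([.5338,.0827,.055],6.1)
s=bot.read_state();print(s["force"],s["opening"],s["moment"])
c=viewer.capture("wrist");pickle.dump(c,open("w5.pkl","wb"));cv2.imwrite("pics/w5.png",c["color"][:,:,::-1])
```

```text
at [0.533  0.0812 0.1055] yaw_y 5.97 tilt [-0.     -0.0004] offset [0.0014 0.001  0.0505] dz -0.13
[-0.03860411 -0.15495334 -5.18415024] 0.22742007010396068 [-0.00040864 -0.09197276 -0.0579254 ]
```

View pics/w5.png

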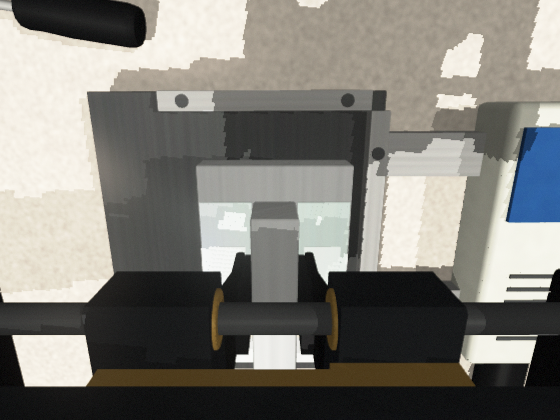

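The wrist view shows the holder held above the plate, with its front top edge from (198,162) to (352,160). The short fence is near row 110 and the long fence inner edge near column 366.

Run:
```python
from h import *
np.set_printoptions(precision=4,suppress=True)
c=pickle.load(open("w5.pkl","rb"))
th=.107;R=np.array([[np.cos(th),-np.sin(th)],[np.sin(th),np.cos(th)]]);o=np.array([.5222,.0694])
S=lambda u,v,z:R.T@(ray(c,u,v,z)[:2]-o)
for n,p in dict(hl=(198,163,.103),hr=(352,161,.103),s1=(160,110,.042),s2=(360,109,.042),l1=(371,112,.042),l2=(364,268,.042)).items():print(n,S(*p))
```

```text
hl [-0.0238  0.0649]
hr [0.0475 0.0655]
s1 [-0.0579  0.0875]
s2 [0.0636 0.0876]
l1 [0.0705 0.0858]
l2 [ 0.0735 -0.0185]
```

Request:
servo_tool(
  targets=[
    {"offset": [0, 0, 0.015], "dr": [0, 0, 0]},
    {"offset": [0, 0, 0.03], "dr": [0, 0, 0]},
    {"offset": [0, 0, 0.042], "dr": [0, 0, 0]},
    {"offset": [0, 0, 0.049], "dr": [0, 0, 0]},
    {"offset": [0, 0, 0.051], "dr": [0, 0, 0]},
    {"offset": [0, 0, 0.052], "dr": [0, 0, 0]},
    {"offset": [0, 0, 0.053], "dr": [0, 0, 0]},
    {"offset": [0, 0, 0.053], "dr": [0, 0, 0]},
    {"offset": [0, 0, 0.053], "dr": [0, 0, 0]},
  ],
)

```text
time_s: 12.98
position: [0.5332, 0.0826, 0.0531]
tcp_rot: [[-0.106, 0.994, 0.001], [0.994, 0.106, -0.0], [-0.0, 0.001, -1.0]]
force: [-0.0, 0.5, -5.4]
opening: 0.229
grasp_force: 30.0
```

Request:
servo_tool(
  targets=[
    {"offset": [0, 0, 0.001], "dr": [0, 0, 0]},
    {"offset": [0, 0, 0.002], "dr": [0, 0, 0]},
    {"offset": [0, 0, 0.003], "dr": [0, 0, 0]},
    {"offset": [0, 0, 0.003], "dr": [0, 0, 0]},
    {"offset": [0, 0, 0.003], "dr": [0, 0, 0]},
  ],
)

```text
time_s: 13.4
position: [0.533, 0.0826, 0.0505]
tcp_rot: [[-0.106, 0.994, 0.001], [0.994, 0.106, -0.0], [-0.0, 0.001, -1.0]]
force: [-2.4, -0.2, 5.3]
opening: 0.231
grasp_force: 30.0
```

The holder is in contact with the plate. I slide it toward both fences.

Request:
servo_tool(
  targets=[
    {"offset": [0.004, 0.004, -0.0005], "dr": [0, 0, 0]},
    {"offset": [0.008, 0.008, -0.0005], "dr": [0, 0, 0]},
    {"offset": [0.012, 0.012, -0.0005], "dr": [0, 0, 0]},
    {"offset": [0.015, 0.015, -0.0005], "dr": [0, 0, 0]},
    {"offset": [0.015, 0.016, -0.0005], "dr": [0, 0, 0]},
    {"offset": [0.015, 0.017, -0.0005], "dr": [0, 0, 0]},
    {"offset": [0.015, 0.017, -0.0005], "dr": [0, 0, 0]},
    {"offset": [0.015, 0.017, -0.0005], "dr": [0, 0, 0]},
  ],
)

```text
time_s: 14.07
position: [0.5474, 0.0999, 0.0505]
tcp_rot: [[-0.106, 0.994, -0.002], [0.994, 0.106, 0.0], [0.0, -0.002, -1.0]]
force: [-4.6, -2.2, 7.7]
opening: 0.223
grasp_force: 30.0
```

Request:
servo_tool(
  targets=[
    {"offset": [0, 0.001, 0], "dr": [0, 0, 0]},
    {"offset": [0, 0.002, 0], "dr": [0, 0, 0]},
    {"offset": [0, 0.003, 0], "dr": [0, 0, 0]},
    {"offset": [0, 0.003, 0], "dr": [0, 0, 0]},
    {"offset": [0, 0.003, 0], "dr": [0, 0, 0]},
  ],
)

```text
time_s: 14.48
position: [0.5498, 0.1004, 0.0505]
tcp_rot: [[-0.106, 0.994, -0.003], [0.994, 0.106, 0.0], [0.001, -0.003, -1.0]]
force: [-4.5, -1.9, 7.1]
opening: 0.226
grasp_force: 30.0
```

Request:
servo_tool(
  targets=[
    {"offset": [0, 0.001, 0], "dr": [0, 0, 0]},
    {"offset": [0, 0.001, 0], "dr": [0, 0, 0]},
    {"offset": [0, 0.002, 0], "dr": [0, 0, 0]},
    {"offset": [0, 0.002, 0], "dr": [0, 0, 0]},
    {"offset": [0, 0.002, 0], "dr": [0, 0, 0]},
  ],
)

```text
time_s: 14.9
position: [0.5517, 0.1007, 0.0505]
tcp_rot: [[-0.106, 0.994, -0.003], [0.994, 0.106, 0.0], [0.001, -0.003, -1.0]]
force: [-5.8, -0.4, 7.9]
opening: 0.222
grasp_force: 30.0
```

Request:
servo_tool(
  targets=[
    {"offset": [0, 0.001, 0], "dr": [0, 0, 0]},
    {"offset": [0, 0.001, 0], "dr": [0, 0, 0]},
    {"offset": [0, 0.001, 0], "dr": [0, 0, 0]},
    {"offset": [0, 0.001, 0], "dr": [0, 0, 0]},
  ],
)

```text
time_s: 15.23
position: [0.5527, 0.1008, 0.0505]
tcp_rot: [[-0.106, 0.994, -0.003], [0.994, 0.106, 0.0], [0.001, -0.003, -1.0]]
force: [-5.9, -1.0, 9.2]
opening: 0.231
grasp_force: 30.0
```

Request:
servo_tool(
  targets=[
    {"offset": [0, 0.001, -0.0005], "dr": [0, 0, 0]},
    {"offset": [0, 0.001, -0.0005], "dr": [0, 0, 0]},
    {"offset": [0, 0.001, -0.0005], "dr": [0, 0, 0]},
  ],
)

```text
time_s: 15.48
position: [0.5532, 0.1008, 0.0505]
tcp_rot: [[-0.106, 0.994, -0.004], [0.994, 0.106, 0.0], [0.001, -0.004, -1.0]]
force: [-5.2, -0.8, 6.9]
opening: 0.227
grasp_force: 30.0
```

Request:
servo_tool(
  targets=[
    {"offset": [0, 0.001, 0], "dr": [0, 0, 0]},
    {"offset": [0, 0.001, 0], "dr": [0, 0, 0]},
    {"offset": [0, 0.001, 0], "dr": [0, 0, 0]},
  ],
)

```text
time_s: 15.73
position: [0.5532, 0.1009, 0.0506]
tcp_rot: [[-0.106, 0.994, -0.006], [0.994, 0.106, 0.0], [0.001, -0.006, -1.0]]
force: [-7.3, -1.1, 8.2]
opening: 0.229
grasp_force: 30.0
```

Request:
servo_tool(
  targets=[
    {"offset": [0, 0.001, 0], "dr": [0, 0, 0]},
    {"offset": [0, 0.001, 0], "dr": [0, 0, 0]},
    {"offset": [0, 0.001, 0], "dr": [0, 0, 0]},
  ],
)

```text
time_s: 15.98
position: [0.5532, 0.1009, 0.0507]
tcp_rot: [[-0.106, 0.994, -0.008], [0.994, 0.106, 0.0], [0.001, -0.008, -1.0]]
force: [-8.6, -2.0, 9.2]
opening: 0.226
grasp_force: 30.0
```

It bears on the long fence. Next is the short fence.

Request:
servo_tool(
  targets=[
    {"offset": [0.001, 0, 0], "dr": [0, 0, 0]},
    {"offset": [0.002, 0, 0], "dr": [0, 0, 0]},
    {"offset": [0.003, 0, 0], "dr": [0, 0, 0]},
    {"offset": [0.004, 0, 0], "dr": [0, 0, 0]},
    {"offset": [0.004, 0, 0], "dr": [0, 0, 0]},
  ],
)

```text
time_s: 16.4
position: [0.5531, 0.1024, 0.0507]
tcp_rot: [[-0.108, 0.994, -0.008], [0.994, 0.108, -0.004], [-0.003, -0.008, -1.0]]
force: [-8.1, -10.9, 9.8]
opening: 0.226
grasp_force: 30.0
```

Request:
servo_tool(
  targets=[
    {"offset": [0.001, 0, 0], "dr": [0, 0, 0]},
    {"offset": [0.002, 0, 0], "dr": [0, 0, 0]},
    {"offset": [0.002, 0, 0], "dr": [0, 0, 0]},
    {"offset": [0.002, 0, 0], "dr": [0, 0, 0]},
  ],
)

```text
time_s: 16.73
position: [0.5529, 0.1043, 0.0507]
tcp_rot: [[-0.108, 0.994, -0.008], [0.994, 0.108, -0.004], [-0.003, -0.008, -1.0]]
force: [-9.6, -11.3, 9.5]
opening: 0.232
grasp_force: 30.0
```

Request:
servo_tool(
  targets=[
    {"offset": [0.001, 0, 0], "dr": [0, 0, 0]},
    {"offset": [0.002, 0, 0], "dr": [0, 0, 0]},
    {"offset": [0.002, 0, 0], "dr": [0, 0, 0]},
    {"offset": [0.002, 0, 0], "dr": [0, 0, 0]},
  ],
)

```text
time_s: 17.07
position: [0.5527, 0.1062, 0.0507]
tcp_rot: [[-0.108, 0.994, -0.008], [0.994, 0.108, -0.004], [-0.003, -0.008, -1.0]]
force: [-8.6, -10.3, 10.3]
opening: 0.229
grasp_force: 30.0
```

Request:
servo_tool(
  targets=[
    {"offset": [0.001, 0, -0.0005], "dr": [0, 0, 0]},
    {"offset": [0.002, 0, -0.001], "dr": [0, 0, 0]},
    {"offset": [0.002, 0, -0.001], "dr": [0, 0, 0]},
    {"offset": [0.002, 0, -0.001], "dr": [0, 0, 0]},
  ],
)

```text
time_s: 17.4
position: [0.5527, 0.1068, 0.0509]
tcp_rot: [[-0.108, 0.994, -0.008], [0.994, 0.108, -0.006], [-0.005, -0.009, -1.0]]
force: [-6.0, -15.2, 4.2]
opening: 0.226
grasp_force: 30.0
```

Run:
```python
from h import *
from rig import viewer
c=viewer.capture("wrist");pickle.dump(c,open("w6.pkl","wb"))
cv2.imwrite("pics/w6.png",cv2.convertScaleAbs(cv2.resize(c["color"][60:280,150:430,::-1],None,fx=2.7,fy=2.7,interpolation=cv2.INTER_CUBIC),alpha=1.5))
```

```text
(no output)
```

View pics/w6.png

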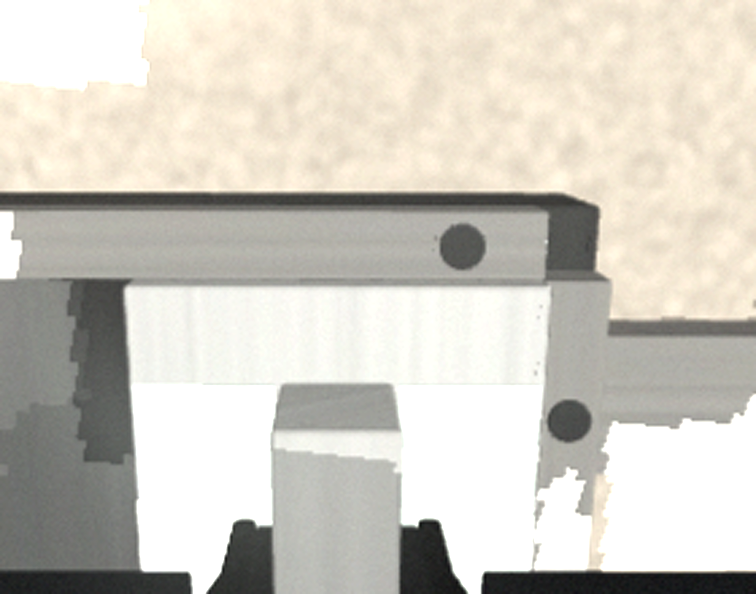

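Image: the holder's front edge lies on the short fence (crop row 282) and its right edge lies on the long fence (crop column 545), so both look parallel and touching. I press a bit more for margin.

Request:
servo_tool(
  targets=[
    {"offset": [0.0005, 0.001, 0], "dr": [0, 0, 0]},
    {"offset": [0.001, 0.002, 0], "dr": [0, 0, 0]},
    {"offset": [0.001, 0.003, 0], "dr": [0, 0, 0]},
    {"offset": [0.001, 0.003, 0], "dr": [0, 0, 0]},
    {"offset": [0.001, 0.003, 0], "dr": [0, 0, 0]},
    {"offset": [0.001, 0.003, 0], "dr": [0, 0, 0]},
  ],
)

```text
time_s: 17.95
position: [0.5526, 0.1069, 0.0509]
tcp_rot: [[-0.11, 0.994, -0.014], [0.994, 0.11, -0.008], [-0.006, -0.015, -1.0]]
force: [-11.8, -19.5, 8.9]
opening: 0.224
grasp_force: 30.1
```

Request:
servo_tool(
  targets=[
    {"offset": [0, 0, 0], "dr": [0, 0, 0]},
    {"offset": [0, 0, 0], "dr": [0, 0, 0]},
    {"offset": [0, 0, 0], "dr": [0, 0, 0]},
    {"offset": [0, 0, 0], "dr": [0, 0, 0]},
    {"offset": [0, 0, 0], "dr": [0, 0, 0]},
    {"offset": [0, 0, 0], "dr": [0, 0, 0]},
  ],
)

```text
time_s: 18.45
position: [0.5526, 0.1069, 0.0509]
tcp_rot: [[-0.11, 0.994, -0.014], [0.994, 0.11, -0.008], [-0.006, -0.015, -1.0]]
force: [-11.6, -19.2, 8.8]
opening: 0.231
grasp_force: 30.1
```

```bash
python3 -c "
from rig import ticket
print(ticket.hand_in())"
```

```text
the job is handed in; nothing more can be done
None
```

I handed the job in at about 18 s, but the hand-in returned no verdict: the puck is in the tray, released, and the long holder is flat on the stage, gripped and pressed into the corner with about 14 N toward the long fence and 18 N toward the short one.

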